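Nest the stray pots on the carousel and hold it at the pointer

ROBOT

A 6-joint arm with a two-finger parallel gripper is mounted at the origin on the work surface. World frame = base frame: x ahead of the robot, y to its left, z up, the work surface at z = 0. Lengths are in mm, angles in rad, forces in N, time in s.
With the tool pointing down it reaches from about 350 to 975 mm from the base axis. Payload 7.1 kg.
Tool frame: the origin (TCP) lies between the finger pads; the fingertips stand 19 mm ahead of it and the grasp point (between the pads) is the TCP; y points along the fingers, z is the direction in which the jaws open and shut, and the axes are right-handed (so a half turn about y gives the same grasp; the last joint's range is limited). The gripper opens to 88 mm and grips with 3 to 60 N. Pads are 20 mm wide; open, the fingers measure 115 mm over their backs; the gripper's body (75 mm by 178 mm) begins 61 mm behind the grasp point.
Start: joints at [1.131, 0.423, 1.63, -0, 1.089, -0.019], TCP at [255.274, 570.473, 241.675] pointing down, gripper open.
Joint ranges: [-3, 3], [-0.9, 2.11], [0.09, 2.58], [-1.31, 4.45], [0.11, 2.69], [-2.54, 2.54]. Speed limits (rad/s): [2.39, 2.39, 3.01, 3.14, 3.14, 3.14].

INTERFACE

Orientations are given as a rotation vector (axis times angle).
In Python, from workcell import ctrl gives the robot as it stands.
- The arm moves only by the tool servo_tool, never from a script. Its argument "moves" is text: rows parted by semicolons, each of 6 numbers parted by spaces: the shift along the world's x, y, z in m, then the turn, a rotation vector about the world's x, y, z in degrees. A call has 1 to 8 rows; each row is the pose to reach, as a shift and turn from the pose commanded when the call began; what a row does not reach only later rows make up. A row lasts 1/8 s, in which the tool goes at most 62.5 mm and 10.7 degrees, less where a joint would pass 70% of its speed; a pose out of reach is approached as far as the arm can. A call with a gripper value outside its range is refused whole. "hand" is the closure in counts, from 0 (fully open) to 255 (shut), set as the call begins (left out, the last holds). The fingers move at their own pace and stop on an object; the grip force is fixed at half the most. Time passes only in rows, so rows that repeat a pose let the fingers close. It gives the time, the measured TCP pose, the force and the opening at its end, in the units of the state.
- ctrl.get_obs(): the state, without advancing time (a new reading comes with each control period).
- ctrl.get_image(name): name is "scene" or "top" or "wrist"; returns a dict with "pixels" (384x512x3 uint8, red, green, blue), "depth" (384x512 float32, mm along the optical axis (not along the pixel's ray), 0 where there is no reading), "vertical_fov" (degrees; the focal length in pixels is half the picture's height over the tangent of half this angle, whatever the lens; pixels are square), "cx", "cy" (the principal point, pixels), "k1" (the pictures are not rectified: a ray, as slopes to the right and down, at radius r is drawn at 1 + k1 r^2 times it, then the intrinsics apply), "xyz" and "attitude" of the camera in the world; the wrist camera has in their place "T_tool_cam" (4x4, takes a point from camera to tool coordinates, whose origin is the TCP and whose axes are the tool frame's). Camera axes: x right, y up, looking along -z (the intrinsics and any distortion apply to the point x, -y, -z); pixel columns grow to the right and rows downward; lengths in mm; the calibration is good to about 2 mm. A picture is of the moment at which its call begins: read the wrist's pose just before it.
- ctrl.close_job(): hands the job in, once; it reports no verdict.
The state is a dict: "t": time; "qpos": joint angles; "qvel": joint speeds; "joint_torque": joint torques, N m; "ee_pos": TCP position; "orientation": TCP orientation; "ft_force": force on the tool from outside, world axes, zero at the start; "moment": the same for the moment, N m; "width": finger opening in mm.
Only numpy, scipy, OpenCV 4.12 (cv2) and the standard library are available. Lean on these libraries where they do the work, as an engineer would, in place of code of your own. Each camera call takes 0.05 s, during which the arm holds its last target.

TASK

Tidy the two stray pots with octagonal collars into the large pot on the lost-property carousel: first the medium pot into the large one, then the small pot into the medium one, each let go fully home and upright with its collar resting on the rim below. Only then turn the carousel by its wooden centre grip until the nested pots stand squarely at the steel pointer on the base, and finish still gripping the centre grip so the carousel is held still there; do not let go. Leave the boat hull, protractor and whistle where they lie.

Things in the scene. Friction and masses are not known exactly. Their poses are not given: they have to be found in the camera images.
- carousel (a joint): Angle of the turning disc on its base. 0 = the large pot stands exactly at the pointer; positive = disc turned counter-clockwise seen from above. It starts 0.6 to 1.4, so it has to be turned clockwise (seen from above). It turns freely from -3.1 to 3.1, has light friction (about 0.08 N m) and stays where it is left.
- carousel_base: Fixed dark steel base, 200 mm diameter. Origin on the turning axis at worktop level, z up; its -x axis runs along the steel pointer, a tongue 40 mm wide, 10 mm high, tip 173 mm from the axis, past the disc. The plywood disc (250 mm diameter, top 26 mm above the worktop) carries the large pot and, at the other three quarters, square wooden trays (tops 54 mm above the worktop).
- pot_mouth (a point): Centre of the mouth of the large round aluminium pot fixed on the carousel disc: 86 mm above the worktop, 85 mm from the turning axis. The pot is 60 mm high, outside 64 mm across at the rim, inside 58 mm at the rim and 52 mm at the bottom, inner depth 56 mm. It turns with the disc; this point's -x axis points outward from the turning axis.
- turn_grip: Dark wooden upright bar on the carousel's 18 mm centre column, turning with the disc about the vertical axis. 46 mm long (its x), 14 mm thick (its y), 44 mm high. Origin at the centre of its underside, 126 mm above the worktop; top at 170 mm. Its length points at the large pot (pot on its -x side).
- medium_pot: Loose medium aluminium pot, upright, open, 64 mm high, about 120 g. Origin at the centre of its underside, z up. Body 44 mm across at the foot, 52 mm at 38 mm up; from 38 mm to the rim at 64 mm an octagonal collar 66 mm across its flats (a flat faces its x), to grip it by. Mouth 44 mm inside. Fully home, the underside of its collar rests on the large pot's rim, its foot 38 mm below that pot's mouth.
- small_pot: Loose small aluminium pot, upright, open, 60 mm high, about 80 g. Origin at the centre of its underside, z up. Body 30 mm across at the foot, 38 mm at 34 mm up; from 34 mm to the rim at 60 mm an octagonal collar 52 mm across its flats (a flat faces its x), to grip it by. Fully home, the underside of its collar rests on the medium pot's rim, its foot 30 mm above the medium pot's foot.
- boat_hull: Bystander, loose: pine toy boat hull, about 130 x 48 x 36 mm, origin under its middle, bow to its +x.
- protractor: Bystander, loose: flat orange plastic half-round protractor, 120 mm wide, 4 mm thick, origin at the middle of its straight edge.
- whistle: Bystander, loose: carved pine whistle, about 60 x 16 x 24 mm, origin under its middle.
- vise: Bystander, fixed: small green cast bench vise, about 160 x 100 mm, 90 mm high, origin under its middle, screw handle on its -x side.
There are look-alikes about, which are no part of the job. Leave any red or turquoise look-alike of the medium_pot alone.

How it is judged (in metres and radians):
On the way, in this order (a step that is already met when the one before it is completed fails the run):
1. the medium pot sits fully home and upright in the large pot, let go (horizontal distance between medium_pot and pot_mouth below 0.006 m and z of medium_pot in the frame of pot_mouth between -0.042 and -0.034 m and angle between medium_pot's own z axis and vertical below 0.1 rad and contact force between the fingers and medium_pot below 0.3 N), for 0.2 s.
2. the small pot sits fully home and upright in the medium pot, let go (all of step 1 and horizontal distance between small_pot and medium_pot below 0.006 m and z of small_pot in the frame of medium_pot between 0.026 and 0.034 m and angle between small_pot's own z axis and vertical below 0.1 rad and contact force between the fingers and small_pot below 0.3 N), for 0.2 s.
3. the centre grip is gripped while the carousel is still turned away from the pointer (contact force between the fingers and turn_grip above 2 N and value of joint carousel above 0.3 rad), for 0.2 s.
4. the carousel is turned until the nested pots stand at the pointer, held by its centre grip (value of joint carousel between -0.1 and 0.1 rad and contact force between the fingers and turn_grip above 2 N), for 0.2 s.
At the end, for the whole second after the job is handed in: Medium pot home in the large one and small pot home in the medium one (within 6 mm of centre, 4 mm of seated height, 0.1 rad of upright), neither touched by the fingers; carousel within 0.1 rad of the pointer and still (under 0.05 rad/s), with the fingers gripping its centre grip with more than 2 N (all of step 2 and all of step 4 and velocity of joint carousel between -0.05 and 0.05 rad/s); the arm keeps its last pose, push and grip.
It fails at once if the toy boat hull is moved more than 30 mm (distance of boat_hull from where it was at the start of the episode above 0.03 m).
It fails at once if the protractor is moved more than 30 mm (distance of protractor from where it was at the start of the episode above 0.03 m).
It fails at once if the whistle is moved more than 30 mm (distance of whistle from where it was at the start of the episode above 0.03 m).
It also fails if it takes over 72 s, if anything falls off the work surface, if the arm or the gripper's body presses on something with over 40 N, if the wrist force passes 120 N, or if a joint passes its speed limit or range.

## Working session

There is one attempt and no reset: what is moved stays moved. The work goes in short steps, Python scripts to look and compute and a tool call to move; the robot and the scene stay as the last step left them, time stands still between calls to the robot, and variables do not carry over. Pictures are saved under pics/ and viewed, and the job is handed in when it is done.

Besides the shell and the picture viewer there is one more tool, called after "Call:" as name(argument=value, ...) on one line, values as JSON. servo_tool: Moves the arm, as the interface text tells. Its arguments: {"type":"object","properties":{"moves":{"type":"string"},"hand":{"type":"number"}},"required":["moves"]}

```bash
mkdir -p pics; ls
cat > h.py <<'E'
import numpy as np, cv2, pickle
from scipy.spatial.transform import Rotation as R
from workcell import ctrl
def grab(n):
    o=ctrl.get_obs(); im=ctrl.get_image(n); im=dict(im)
    if 'T_tool_cam' in im:
        T=np.eye(4);T[:3,:3]=R.from_rotvec(o['orientation']).as_matrix();T[:3,3]=o['ee_pos']
        im['T']=T@np.array(im['T_tool_cam'])
    else:
        T=np.eye(4);a=np.array(im['attitude']);T[:3,:3]=R.from_rotvec(a).as_matrix() if a.shape==(3,) else a
        T[:3,3]=im['xyz'];im['T']=T
    return im
def K(im):
    f=im['pixels'].shape[0]/2/np.tan(np.radians(im['vertical_fov'])/2)
    return np.array([[f,0,im['cx']],[0,f,im['cy']],[0,0,1]]),np.array([im['k1'],0,0,0,0.])
def rays(im,uv):
    k,d=K(im);p=cv2.undistortPoints(np.array(uv,float).reshape(-1,1,2),k,d).reshape(-1,2)
    return np.c_[p[:,0],-p[:,1],-np.ones(len(p))]
def onplane(im,uv,z):
    r=rays(im,uv)@im['T'][:3,:3].T;c=im['T'][:3,3]
    return c+r*((z-c[2])/r[:,2])[:,None]
def cloud(im):
    h,w=im['depth'].shape;u,v=np.meshgrid(np.arange(w),np.arange(h))
    r=rays(im,np.c_[u.ravel(),v.ravel()])*im['depth'].ravel()[:,None]
    return (r@im['T'][:3,:3].T+im['T'][:3,3]).reshape(h,w,3)
def save(im,fn,crop=None,s=1):
    p=im['pixels'][...,::-1]
    if crop: x0,y0,x1,y1=crop;p=p[y0:y1,x0:x1]
    cv2.imwrite('pics/'+fn,cv2.resize(p,None,fx=s,fy=s,interpolation=cv2.INTER_CUBIC))
E
python3 - <<'E'
from h import *
for n in ['scene','top','wrist']:
    im=grab(n);save(im,n+'0.png',s=1.5);pickle.dump(im,open(n+'0.pkl','wb'))
    print(n,im['vertical_fov'],im['cx'],im['cy'],im['k1'],im['T'].round(3).tolist(),im.get('attitude'))
o=ctrl.get_obs();print(o)
E
```

```text
pics
scene 43.53133719000827 254.50245675028214 184.68882828534458 -0.05531205079572355 [[-0.712, -0.569, 0.412, 1135.853], [0.702, -0.587, 0.403, 597.325], [0.012, 0.576, 0.817, 1277.363], [0.0, 0.0, 0.0, 1.0]] [0.30945774 0.7151913  2.2751571 ]
top 50.614181350821525 262.5180182440375 189.82420802728822 -0.03746314951824209 [[0.007, 0.993, -0.12, 381.901], [-1.0, 0.008, 0.003, 20.24], [0.003, 0.12, 0.993, 1431.165], [0.0, 0.0, 0.0, 1.0]] [ 0.09220335 -0.09699623 -1.56137832]
wrist 60.29091639301142 254.95189178481252 192.01019865833328 -0.05171161573483993 [[0.408, -0.874, -0.265, 182.578], [0.913, 0.39, 0.119, 602.669], [-0.001, -0.29, 0.957, 384.409], [0.0, 0.0, 0.0, 1.0]] None
{'t': 0.15, 'qpos': array([ 1.13097735e+00,  4.23640112e-01,  1.63049949e+00, -7.31350262e-07,
        1.08859450e+00, -1.90199658e-02]), 'qvel': array([ 0.0006964 , -0.00208893, -0.00219027, -0.00022968,  0.00226447,
       -0.00058278]), 'joint_torque': array([-7.74202999e-05, -5.44986677e+01, -2.73920828e+01,  6.43921550e-02,
        2.05040403e-02, -8.83536018e-05]), 'ee_pos': array([255.1226157 , 570.11731806, 241.10186544]), 'orientation': array([-1.54659575,  0.33030795, -0.32989866]), 'ft_force': array([-0.13274443,  0.51689005, -0.70496827]), 'moment': array([-0.03700503,  0.02756033,  0.00883228]), 'width': 87.78416843437942}
```

View pics/top0.png

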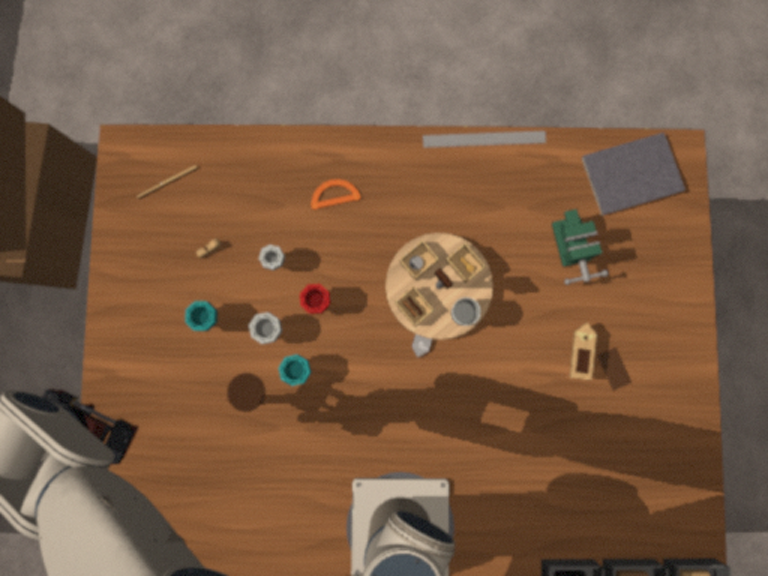

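View pics/scene0.png

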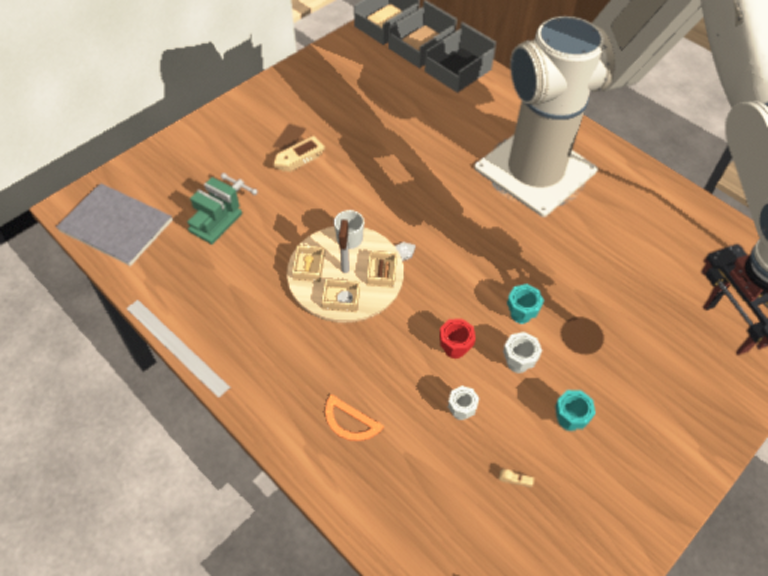

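```bash
python3 -c "
import workcell;from scipy.spatial.transform import Rotation as R
print(R.from_rotvec([-1.5466,.3303,-.3299]).as_matrix().round(3))"
```

```text
[[ 0.913 -0.     0.408]
 [-0.408 -0.001  0.913]
 [-0.    -1.    -0.001]]
```

The top view (1.5x pixels) shows the grey candidates: a larger octagonal pot at (265,327) and a smaller one at (271,257). The look-alikes are red at (315,298) and turquoise at (201,316) and (294,370). The carousel's large pot is at (465,311) and the pointer tip at (422,345). Next I'll enlarge and measure these.

```bash
cat > meas.py <<'E'
from h import *
def pot(im,uv,zr,rad=26,thr=18):
    C=cloud(im)
    c=onplane(im,[uv],zr)[0]
    m=(np.hypot(C[...,0]-c[0],C[...,1]-c[1])<60)&(abs(C[...,2]-zr)<6)&(im['depth']>0)
    P=C[m]; return P
E
python3 - <<'E'
from meas import *
im=pickle.load(open('top0.pkl','rb'));sc=pickle.load(open('scene0.pkl','rb'))
save(im,'crop0.png',(110,140,350,270),3.3)
def ctr(n,im,uv,zr):
    P=pot(im,uv,zr)
    (cx,cy),r=cv2.minEnclosingCircle(P[:,:2].astype(np.float32))
    print(n,len(P),'circle',round(cx,1),round(cy,1),round(r,1),'z',np.median(P[:,2]).round(1),np.ptp(P[:,:2],axis=0).round(1))
S=1.5
ctr('med',im,(265/S,327/S),64);ctr('med s',sc,(523/S,350/S),64)
ctr('small',im,(271/S,257/S),60);ctr('small s',sc,(463/S,402/S),60)
ctr('large',im,(465/S,311/S),86);ctr('large s',sc,(349/S,223/S),86)
ctr('red',im,(315/S,298/S),64);ctr('tq1',im,(201/S,316/S),64);ctr('tq2',im,(294/S,370/S),64)
for n,uv in dict(grip=(444,279),tip=(422,345),disc=(440,287)).items(): print(n,onplane(im,[np.array(uv)/S],{'grip':170,'tip':10,'disc':26}[n]).round(0))
E
```

```text
med 185 circle 449.0 307.9 35.0 z 62.7 [67.6 68.2]
med s 263 circle 446.4 305.5 37.5 z 64.4 [74.8 69.4]
small 130 circle 612.2 298.8 28.0 z 59.8 [53.  55.2]
small s 213 circle 608.0 299.0 28.7 z 60.6 [52.9 56. ]
large 56 circle 488.9 -142.7 31.8 z 84.6 [60.4 60.7]
large s 83 circle 483.5 -141.8 34.3 z 85.7 [64.9 65.2]
red 169 circle 517.2 196.5 34.9 z 63.6 [65.  65.1]
tq1 174 circle 476.1 454.3 33.9 z 62.9 [61.2 63. ]
tq2 184 circle 356.8 239.7 35.2 z 63.3 [66.5 70.1]
grip [[548. -88. 170.]]
tip [[414. -50.  10.]]
disc [[548. -91.  26.]]
```

View pics/crop0.png

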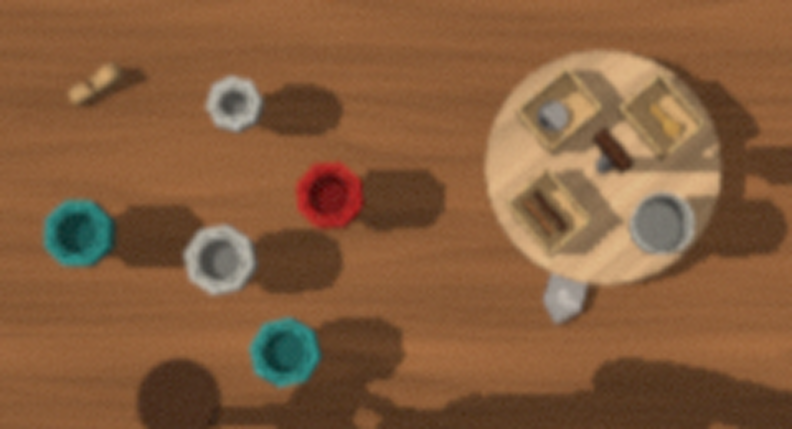

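The grey pots at crop (220,260) (radius 35 mm, rim z 64) and (234,103) (radius 28 mm, rim z 60) fit the medium and small pots by colour and size. I'll move the wrist camera over the medium pot, staying high.

Call:
servo_tool(moves="0.193 -0.263 0.03 0 0 0;0.193 -0.263 0.03 0 0 0;0.193 -0.263 0.03 0 0 0;0.193 -0.263 0.03 0 0 0;0.193 -0.263 0.03 0 0 0;0.193 -0.263 0.03 0 0 0;0.193 -0.263 0.03 0 0 0;0.193 -0.263 0.03 0 0 0", hand=0)

```text
t: 1.15
ee_pos: [447.4, 308.5, 271.4]
orientation: [-1.546, 0.33, -0.329]
ft_force: [-0.2, 0.0, -0.9]
width: 87.6
```

Run:
```python
from h import *
im=grab('wrist');save(im,'w1.png',s=1.5);pickle.dump(im,open('w1.pkl','wb'))
```

```text
(no output)
```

View pics/w1.png

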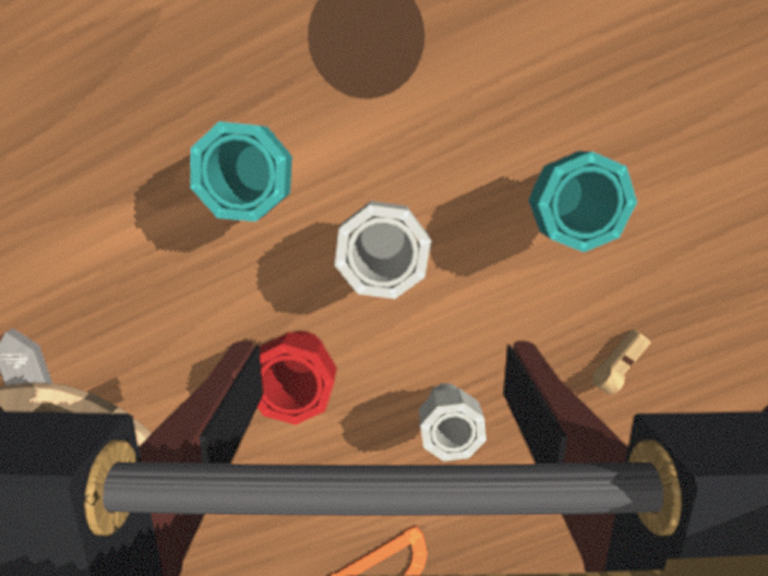

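The wrist view shows the grey medium pot at (382,250), the grey small pot at (453,425), and red and turquoise neighbours around them. I'll fit the octagons.

```bash
cat > octf.py <<'E'
from h import *
def octa(im,uv,zr,R0):
    """rim points by depth cloud near rim height; centre via enclosing circle, yaw via 8-fold harmonic of outer radius"""
    px=im['pixels'];hsv=cv2.cvtColor(px,cv2.COLOR_RGB2HSV)
    C=cloud(im)
    c0=onplane(im,[uv],zr)[0]
    m=((abs(C[...,2]-zr)<9)&(np.hypot(C[...,0]-c0[0],C[...,1]-c0[1])<R0*1.6)&(hsv[...,1]<70)).astype(np.uint8)
    m=cv2.morphologyEx(m,cv2.MORPH_CLOSE,np.ones((3,3)))
    cs,_=cv2.findContours(m,cv2.RETR_EXTERNAL,cv2.CHAIN_APPROX_NONE)
    k=max(cs,key=cv2.contourArea).reshape(-1,2)
    P=onplane(im,k,zr)[:,:2]
    H=cv2.convexHull(P.astype(np.float32))
    M=cv2.moments(H);c=np.array([M['m10'],M['m01']])/M['m00']
    # densify hull
    h=H.reshape(-1,2);pts=np.concatenate([a+(b-a)*np.linspace(0,1,30,endpoint=False)[:,None] for a,b in zip(h,np.roll(h,-1,0))])-c
    # flat normal angle: maximise narrowness - support width min over 8-fold
    best=[]
    for a in np.radians(np.arange(0,45,.5)):
        w=[(pts@[np.cos(a+i*np.pi/4),np.sin(a+i*np.pi/4)]) for i in range(4)]
        best.append(np.mean([np.ptp(x) for x in w]))
    best=np.array(best);i=best.argmin()
    return c,i*.5,best.min(),best.max(),np.median(C[m>0][:,2]),m
E
python3 - <<'E'
from octf import *
im=pickle.load(open('w1.pkl','rb'))
for n,uv,z,r in [('med',(382/1.5,250/1.5),64,36),('small',(453/1.5,428/1.5),60,28)]:
    c,a,w0,w1,zz,m=octa(im,uv,z,r);print(n,c.round(1),'flat normal deg mod45',a,'widths',w0.round(1),w1.round(1),zz.round(1))
    cv2.imwrite(f'pics/m_{n}.png',m*255)
save(im,'w1c.png',(190,110,340,320),2.8)
E
```

```text
med [446.8 308. ] flat normal deg mod45 13.0 widths 66.7 71.0 64.3
small [607.3 300.2] flat normal deg mod45 29.0 widths 55.9 59.2 60.1
```

View pics/w1c.png

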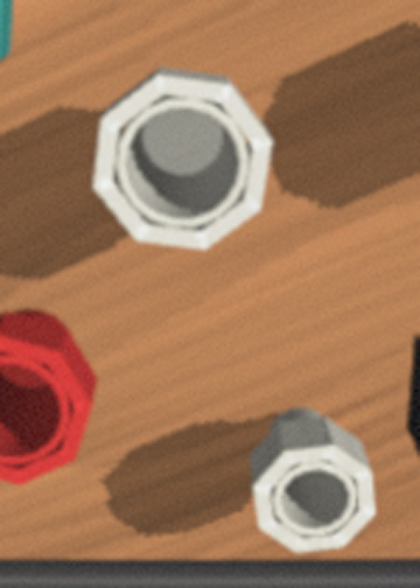

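Call:
servo_tool(moves="-0.001 0 0 0 0 -7.9;-0.001 0 -0.060 0 0 -7.9;-0.001 0 -0.110 0 0 -7.9;-0.001 0 -0.150 0 0 -7.9;-0.001 0 -0.150 0 0 -7.9;-0.001 0 -0.150 0 0 -7.9")

```text
t: 1.95
ee_pos: [447.5, 308.7, 122.8]
orientation: [-1.525, 0.436, -0.437]
ft_force: [0.1, -0.5, 0.1]
width: 88.0
```

```bash
cat > st.py <<'E'
from h import *
o=ctrl.get_obs();M=R.from_rotvec(o['orientation']).as_matrix()
print('t',round(o['t'],2),o['ee_pos'].round(2),'jaw',np.degrees(np.arctan2(M[1,2],M[0,2])).round(2),'down',M[:,1].round(4),'q',o['qpos'].round(3),'F',o['ft_force'].round(2),'w',round(o['width'],1))
E
python3 st.py
```

```text
t 1.95 [447.52 308.65 122.77] jaw 58.06 down [ 1.e-03  8.e-04 -1.e+00] q [ 0.582  0.475  1.888  0.     0.777 -0.432] F [ 0.11 -0.53  0.07] w 88.0
```

Call:
servo_tool(moves="-0.0007 -0.0006 -0.030 0 0 0;-0.0007 -0.0006 -0.055 0 0 0;-0.0007 -0.0006 -0.066 0 0 0;-0.0007 -0.0006 -0.066 0 0 0;-0.0007 -0.0006 -0.066 0 0 0")

```text
t: 2.58
ee_pos: [447.4, 307.5, 57.0]
orientation: [-1.524, 0.436, -0.439]
ft_force: [0.5, -0.7, 0.9]
width: 88.0
```

Call:
servo_tool(moves="0 0 0 0 0 0;0 0 0 0 0 0;0 0 0 0 0 0;0 0 0 0 0 0;0 0 0 0 0 0;0 0 0 0 0 0;0 0 0 0 0 0;0 0 0 0 0 0", hand=255)

```text
t: 3.58
ee_pos: [446.9, 307.1, 56.1]
orientation: [-1.526, 0.437, -0.438]
ft_force: [-0.7, 0.4, 4.7]
width: 65.9
```

```bash
python3 st.py
```

```text
t 3.58 [446.87 307.08  56.06] jaw 57.99 down [ 6.e-04  4.e-04 -1.e+00] q [ 0.58   0.588  1.909  0.     0.644 -0.432] F [-0.71  0.36  4.67] w 65.9
```

Gripped at 65.9 mm, which matches the flats. Next I'll lift and carry the pot to a stand-off outboard of the large pot, from where the wrist camera can see it.

Call:
servo_tool(moves="0 0 0.030 0 0 0;0 0 0.080 0 0 0;0 0 0.140 0 0 0;0 -0.03 0.19 0 0 -10;0 -0.08 0.20 0 0 -20;0 -0.13 0.20 0 0 -30;0 -0.18 0.20 0 0 -40;-0.005 -0.23 0.20 0 0 -50")

```text
t: 4.58
ee_pos: [441.1, 75.3, 255.4]
orientation: [-1.27, 1.11, -1.11]
ft_force: [1.1, -0.7, -2.6]
width: 66.0
```

Call:
servo_tool(moves="-0.01 -0.05 0 0 0 -10;-0.015 -0.10 0 0 0 -20;-0.02 -0.15 0 0 0 -30;-0.025 -0.20 0 0 0 -40;-0.03 -0.25 0 0 0 -50;-0.03 -0.285 0 0 0 -57;-0.03 -0.285 0 0 0 -57.6;-0.03 -0.285 0 0 0 -57.6")

```text
t: 5.58
ee_pos: [411.0, -207.6, 255.2]
orientation: [-0.668, 1.814, -1.811]
ft_force: [-0.8, 0.4, -1.0]
width: 65.6
```

```bash
python3 st.py
python3 - <<'E'
from h import *
im=grab('wrist');save(im,'w2.png',s=1.5);pickle.dump(im,open('w2.pkl','wb'))
im=grab('top');save(im,'t2.png',s=1.5);pickle.dump(im,open('t2.pkl','wb'))
E
```

```text
t 5.58 [ 411.   -207.55  255.18] jaw -49.57 down [-0.0012  0.001  -1.    ] q [-0.494  0.161  1.967  0.     1.015  0.371] F [-0.79  0.38 -1.05] w 65.6
```

View pics/w2.png

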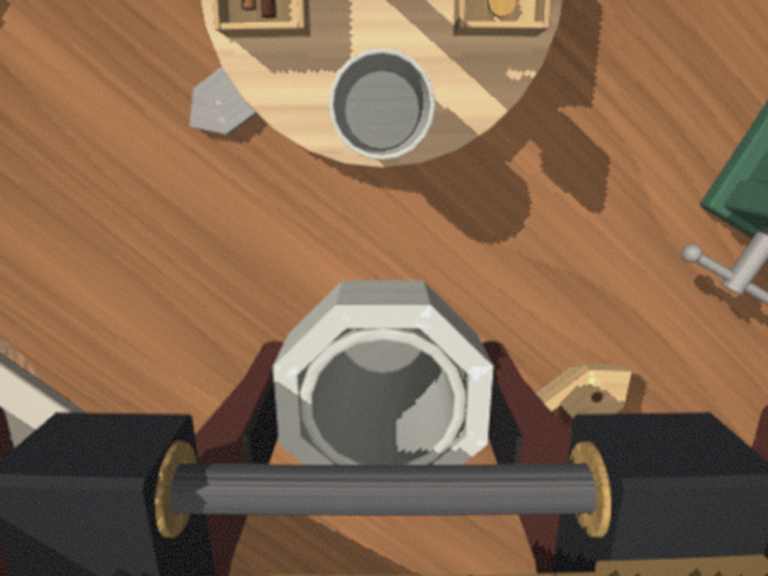

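The wrist view shows the large pot mouth at (382,103) and the held medium pot level at (385,395). Now I'll fit the rim and check the held pot.

```bash
cat > circ.py <<'E'
from h import *
from scipy.optimize import least_squares
def circ(P):
    f=lambda p:np.hypot(P[:,0]-p[0],P[:,1]-p[1])-p[2]
    s=least_squares(f,[*P.mean(0),np.ptp(P,axis=0).mean()/2],loss='soft_l1');return s.x,np.abs(s.fun).mean()
def rim(im,uv,zr,R0,dz=6,sat=255):
    hsv=cv2.cvtColor(im['pixels'],cv2.COLOR_RGB2HSV)
    C=cloud(im);c0=onplane(im,[uv],zr)[0]
    m=((abs(C[...,2]-zr)<dz)&(np.hypot(C[...,0]-c0[0],C[...,1]-c0[1])<R0*1.5)&(hsv[...,1]<=sat)).astype(np.uint8)
    cs,_=cv2.findContours(m,cv2.RETR_EXTERNAL,cv2.CHAIN_APPROX_NONE)
    k=np.vstack([cv2.convexHull(np.vstack(cs))]).reshape(-1,2)
    # hull outline densified
    P=onplane(im,k,zr)[:,:2];return circ(P),m
E
python3 - <<'E'
from circ import *; from octf import octa
im=pickle.load(open('w2.pkl','rb'))
(x,e),m=rim(im,(382/1.5,103/1.5),86,32);print('rim depth-mask',x.round(1),e.round(2),m.sum());
# colour edges: disc-coloured (saturated) vs grey pot
hsv=cv2.cvtColor(im['pixels'],cv2.COLOR_RGB2HSV)
g=(hsv[...,1]<60).astype(np.uint8)
n,l,s,c=cv2.connectedComponentsWithStats(g);i=l[int(103/1.5),int(382/1.5)];print(s[i])
cs,_=cv2.findContours((l==i).astype(np.uint8),cv2.RETR_EXTERNAL,cv2.CHAIN_APPROX_NONE)
P=onplane(im,cs[0].reshape(-1,2),86)[:,:2];x,e=circ(P);print('colour',x.round(1),e.round(2))
c,a,w0,w1,zz,_=octa(im,(385/1.5,395/1.5),255.2+7,36);print('held',c.round(1),a,w0,w1,zz)
# disc circle
D=cloud(im);m=(abs(D[...,2]-26)<5)&(im['depth']>0);print(m.sum())
for n in ['top0','t2']:
    t=pickle.load(open(n+'.pkl','rb'))
    hs=cv2.cvtColor(t['pixels'],cv2.COLOR_RGB2HSV)
    C=cloud(t);m=((abs(C[...,2]-26)<6)&(np.hypot(C[...,0]-548,C[...,1]+90)<150)).astype(np.uint8)
    cs,_=cv2.findContours(m,cv2.RETR_EXTERNAL,cv2.CHAIN_APPROX_NONE);k=max(cs,key=cv2.contourArea)
    x,e=circ(onplane(t,k.reshape(-1,2),26)[:,:2]);print(n,'disc',x.round(1),e.round(2))
E
```

```text
rim depth-mask [ 486.3 -142.3   31.5] 0.18 914
[ 219   32   72   75 4182]
colour [ 486.3 -142.4   31.5] 0.23
held [ 415.3 -204.3] 40.5 67.54371270362148 71.02425890212803 263.1343423884192
15604
top0 disc [553.6 -87.7 122.6] 1.08
t2 disc [553.6 -87.6 122.7] 1.02
```

Run:
```python
from octf import *
im=pickle.load(open('w2.pkl','rb'))
for zr in (262,):
    c,a,w0,w1,zz,m=octa(im,(385/1.5,395/1.5),zr,36)
    ys,xs=np.nonzero(m);P=onplane(im,np.c_[xs,ys],263.1)[:,:2]-[411,-207.55]
    a=np.radians(-49.57);z=np.array([np.cos(a),np.sin(a)]);x=np.array([np.sin(a),-np.cos(a)])
    print('toolx',(P@x).min(),(P@x).max(),'jaw',(P@z).min(),(P@z).max())
```

```text
toolx -37.55812083809476 20.263668627350654 jaw -35.596911328786796 36.11791011773958
```

Run:
```python
from h import *
im=pickle.load(open('w2.pkl','rb'))
save(im,'w2c.png',(170,175,345,315),4)
g=cv2.cvtColor(im['pixels'],cv2.COLOR_RGB2GRAY);print(g[180:225,255])
a=np.radians(-49.57);x=np.array([np.sin(a),-np.cos(a)])
for v in (200,202,203,204,205,206): print(v,[(onplane(im,[(255,v)],zz)[0,:2]-[411,-207.55])@x for zz in (262.2,264)])
```

```text
[124 129 129 131 130 127 132 138 144 145 147 146 142 141 138 144 144 144
 146 143 141 144 153 184 211 216 215 214 213 214 212 214 212 214 215 213
 215 212 206 208 217 216 212 208 210]
200 [np.float64(-34.998246092072634), np.float64(-35.59034544158796)]
202 [np.float64(-34.0827297154444), np.float64(-34.686912786642914)]
203 [np.float64(-33.623683760610376), np.float64(-34.233925689629025)]
204 [np.float64(-33.16377432767316), np.float64(-33.78008651139061)]
205 [np.float64(-32.70299766734391), np.float64(-33.325391552125005)]
206 [np.float64(-32.2413500109742), np.float64(-32.86983709292536)]
```

View pics/w2c.png

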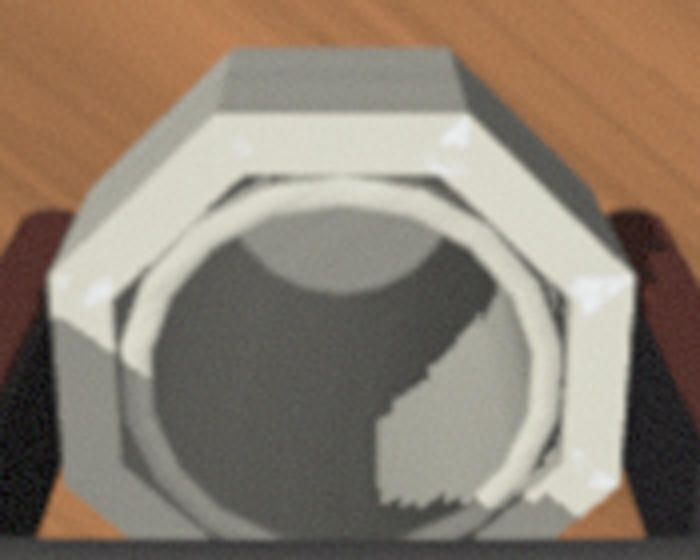

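Held offset is about 0.7 mm, consistent with the pick. Now I'll go over the mouth and down to just above it.

Call:
servo_tool(moves="0.035 0.030 0 0 0 0;0.0748 0.0646 0 0 0 0;0.0748 0.0646 -0.02 0 0 0;0.0748 0.0646 -0.06 0 0 0;0.0748 0.0646 -0.09 0 0 0;0.0748 0.0646 -0.09 0 0 0;0.0748 0.0646 -0.09 0 0 0")

```text
t: 6.55
ee_pos: [487.0, -143.2, 166.6]
orientation: [-0.667, 1.811, -1.812]
ft_force: [0.5, 0.4, -1.9]
width: 65.8
```

```bash
python3 st.py
```

```text
t 6.55 [ 487.03 -143.15  166.65] jaw -49.54 down [ 1.e-03 -3.e-04 -1.e+00] q [-0.309  0.361  1.943  0.     0.837  0.555] F [ 0.51  0.42 -1.94] w 65.8
```

Call:
servo_tool(moves="-0.0007 0.0002 -0.02 0 0 0;-0.0007 0.0002 -0.035 0 0 0;-0.0007 0.0002 -0.045 0 0 0;-0.0007 0.0002 -0.052 0 0 0;-0.0007 0.0002 -0.056 0 0 0;-0.0007 0.0002 -0.056 0 0 0;-0.0007 0.0002 -0.056 0 0 0")

```text
t: 7.42
ee_pos: [485.9, -143.4, 109.9]
orientation: [-0.666, 1.812, -1.813]
ft_force: [0.4, 0.7, -1.1]
width: 66.0
```

```bash
python3 st.py
```

```text
t 7.42 [ 485.87 -143.4   109.92] jaw -49.61 down [ 4.e-04 -1.e-04 -1.e+00] q [-0.31   0.456  1.973  0.     0.713  0.555] F [ 0.38  0.69 -1.09] w 66.0
```

No side force, so the descent is clean. I'll go down the last millimetres gently.

Call:
servo_tool(moves="0 0 -0.002 0 0 0;0 0 -0.004 0 0 0;0 0 -0.005 0 0 0;0 0 -0.006 0 0 0;0 0 -0.006 0 0 0")

```text
t: 8.05
ee_pos: [485.7, -143.4, 104.1]
orientation: [-0.667, 1.812, -1.812]
ft_force: [-1.0, 0.0, 4.2]
width: 65.8
```

```bash
python3 st.py
```

```text
t 8.05 [ 485.7  -143.38  104.14] jaw -49.59 down [ 0.e+00 -2.e-04 -1.e+00] q [-0.31   0.466  1.975 -0.     0.7    0.555] F [-1.01  0.04  4.23] w 65.8
```

Contact at the expected seated height (TCP 104.1). Releasing and rising.

Call:
servo_tool(moves="0 0 0 0 0 0;0 0 0 0 0 0;0 0 0 0 0 0;0 0 0 0 0 0;0 0 0 0 0 0;0 0 0 0 0 0;0 0 0.01 0 0 0;0 0 0.03 0 0 0", hand=0)

```text
t: 9.05
ee_pos: [485.2, -143.2, 133.9]
orientation: [-0.668, 1.814, -1.812]
ft_force: [0.3, 0.9, -0.3]
width: 87.7
```

Call:
servo_tool(moves="0 0 0.05 0 0 0;0 0 0.11 0 0 0;-0.03 -0.03 0.13 0 0 0;-0.06 -0.055 0.13 0 0 0;-0.075 -0.065 0.13 0 0 0;-0.075 -0.065 0.13 0 0 0;-0.075 -0.065 0.13 0 0 0")

```text
t: 9.93
ee_pos: [411.3, -208.0, 263.6]
orientation: [-0.666, 1.812, -1.812]
ft_force: [0.7, 0.6, -0.7]
width: 87.9
```

```bash
python3 st.py
python3 - <<'E'
from h import *
im=grab('wrist');save(im,'w3.png',s=1.5);pickle.dump(im,open('w3.pkl','wb'))
E
```

```text
t 9.93 [ 411.3  -207.99  263.61] jaw -49.61 down [ 2.e-04  3.e-04 -1.e+00] q [-0.494  0.15   1.959  0.     1.033  0.371] F [ 0.72  0.56 -0.7 ] w 87.9
```

View pics/w3.png

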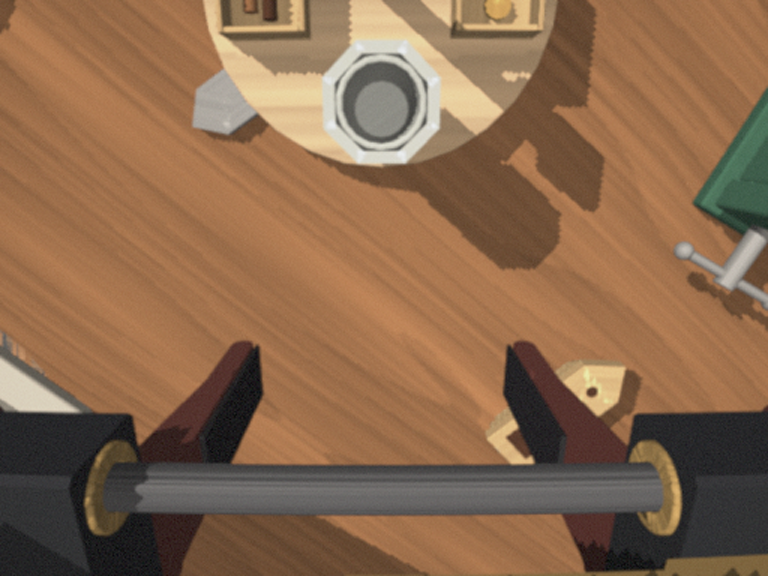

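The medium pot sits in the large pot at (382,103), looking square. I'll measure its rim centre and height, and the plane of its rim.

Run:
```python
from octf import *
im=pickle.load(open('w3.pkl','rb'))
c,a,w0,w1,zz,m=octa(im,(382/1.5,103/1.5),112,36);print(c.round(1),a,w0,w1,zz)
P=cloud(im)[cv2.erode(m,np.ones((2,2)))>0];P=P[abs(P[:,2]-np.median(P[:,2]))<5]
A=np.linalg.lstsq(np.c_[P[:,:2]-c,np.ones(len(P))],P[:,2],rcond=None)[0];print('tilt',A)
```

```text
[ 486.7 -142.8] 40.0 65.64270629647353 70.45374197866761 112.29616202491229
tilt [-1.53159133e-04 -1.53890822e-03  1.12308608e+02]
```

The rim is at 112.3 mm (112 expected), level, centred within 1 mm. Step 1 is done. On to the small pot.

Call:
servo_tool(moves="0.022 0.057 0 0 0 0;0.044 0.114 0 0 0 -4;0.066 0.171 0 0 0 -11.4;0.088 0.228 0 0 0 -11.4;0.11 0.285 0 0 0 -11.4;0.132 0.342 0 0 0 -11.4;0.154 0.4 0 0 0 -11.4;0.176 0.457 0 0 0 -11.4")

```text
t: 10.98
ee_pos: [587.0, 252.1, 263.1]
orientation: [-0.503, 1.937, -1.937]
ft_force: [1.0, -0.8, -0.5]
width: 87.4
```

Call:
servo_tool(moves="0.02 0.051 0 0 0 0;0.02 0.051 0 0 0 0;0.02 0.051 0 0 0 0")

```text
t: 11.35
ee_pos: [605.9, 300.0, 262.6]
orientation: [-0.504, 1.937, -1.938]
ft_force: [0.1, -0.0, 0.1]
width: 87.6
```

```bash
python3 st.py
python3 - <<'E'
from octf import *
im=grab('wrist');save(im,'w4.png',s=1.5);pickle.dump(im,open('w4.pkl','wb'))
C=cloud(im);k,d=K(im)
p=np.linalg.inv(im['T'])@[608,299.5,60,1];uv=cv2.projectPoints(np.array([[p[0],-p[1],-p[2]]]),np.zeros(3),np.zeros(3),k,d)[0].ravel();print(uv)
c,a,w0,w1,zz,m=octa(im,uv,60,28);print(c.round(1),a,w0,w1,zz)
E
```

```text
t 11.35 [605.87 299.97 262.63] jaw -60.93 down [-0.0017 -0.0011 -1.    ] q [ 0.442  0.479  1.489 -0.     1.176  1.506] F [ 0.12 -0.04  0.14] w 87.6
[256.13204886 168.11280627]
[609.5 300.3] 29.0 52.17351818074007 55.95792436278406 60.29299529135517
```

View pics/w4.png

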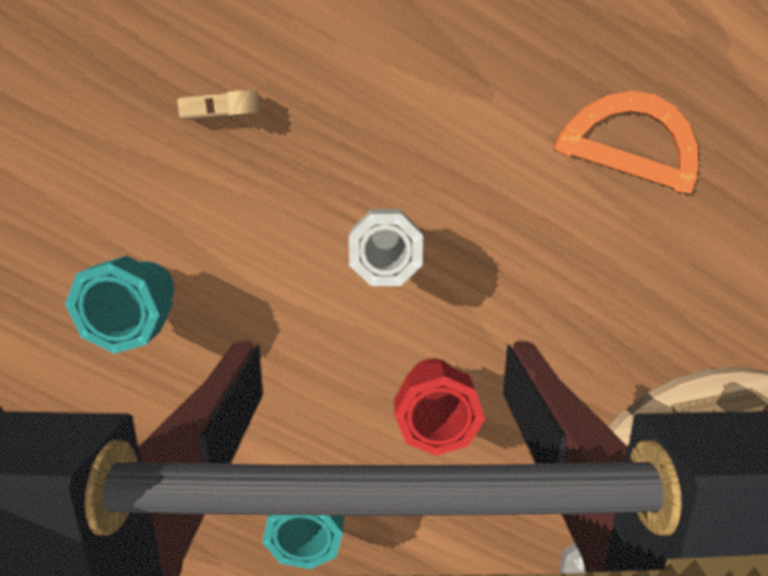

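The small pot is at (385,248) in this view, well clear on all sides. It measures 52 mm across flats, centre (609.5, 300.3), and the jaw is aligned with the flats.

Call:
servo_tool(moves="0.0034 0.0003 -0.04 0 0 0;0.0034 0.0003 -0.09 0 0 0;0.0034 0.0003 -0.13 0 0 0;0.0034 0.0003 -0.15 0 0 0;0.0034 0.0003 -0.15 0 0 0;0.0034 0.0003 -0.15 0 0 0")

```text
t: 12.15
ee_pos: [611.2, 300.2, 115.5]
orientation: [-0.498, 1.937, -1.936]
ft_force: [-0.5, 0.2, 0.4]
width: 87.7
```

```bash
python3 st.py
```

```text
t 12.15 [611.19 300.17 115.52] jaw -61.03 down [ 0.0024  0.0011 -1.    ] q [ 0.439  0.649  1.57  -0.     0.919  1.504] F [-0.48  0.19  0.36] w 87.7
```

Call:
servo_tool(moves="-0.0012 0 -0.03 0 0 0;-0.0012 0 -0.05 0 0 0;-0.0012 0 -0.06 0 0 0;-0.0012 0 -0.061 0 0 0;-0.0012 0 -0.061 0 0 0")

```text
t: 12.78
ee_pos: [609.4, 300.2, 53.3]
orientation: [-0.5, 1.938, -1.937]
ft_force: [0.5, 0.9, 0.9]
width: 87.6
```

Call:
servo_tool(moves="0 0 0 0 0 0;0 0 0 0 0 0;0 0 0 0 0 0;0 0 0 0 0 0;0 0 0 0 0 0;0 0 0 0 0 0;0 0 0 0 0 0;0 0 0 0 0 0", hand=255)

```text
t: 13.78
ee_pos: [608.9, 300.0, 52.8]
orientation: [-0.501, 1.938, -1.938]
ft_force: [0.1, -0.4, 1.5]
width: 51.9
```

```bash
python3 st.py
```

```text
t 13.78 [608.94 299.99  52.76] jaw -61.01 down [ 1.e-04  1.e-04 -1.e+00] q [0.44  0.733 1.588 0.    0.82  1.505] F [ 0.1  -0.44  1.45] w 51.9
```

Gripped at 51.9 mm. Lift and carry it over the nest, staying high.

Call:
servo_tool(moves="0 0 0.04 0 0 0;0 0 0.10 0 0 0;0 0 0.16 0 0 0;-0.01 -0.03 0.20 0 0 0;-0.025 -0.085 0.20 0 0 4;-0.04 -0.14 0.20 0 0 8;-0.055 -0.195 0.20 0 0 11.4;-0.07 -0.25 0.20 0 0 11.4")

```text
t: 14.78
ee_pos: [538.0, 48.4, 252.6]
orientation: [-0.667, 1.812, -1.812]
ft_force: [1.0, -0.9, -0.8]
width: 51.8
```

Call:
servo_tool(moves="-0.015 -0.055 0 0 0 0;-0.03 -0.11 0 0 0 0;-0.045 -0.16 0 0 0 0;-0.0527 -0.1932 0 0 0 0;-0.0527 -0.1932 0 0 0 0;-0.0527 -0.1932 0 0 0 0;-0.0527 -0.1932 0 0 0 0")

```text
t: 15.65
ee_pos: [486.4, -142.2, 252.6]
orientation: [-0.668, 1.812, -1.811]
ft_force: [-0.0, 0.7, -0.3]
width: 52.0
```

```bash
python3 st.py
python3 - <<'E'
from h import *
im=grab('wrist');save(im,'w5.png',s=1.5);pickle.dump(im,open('w5.pkl','wb'))
im=grab('scene');save(im,'s5.png',(170,90,340,250),4);pickle.dump(im,open('s5.pkl','wb'))
E
```

```text
t 15.65 [ 486.37 -142.22  252.57] jaw -49.54 down [-2.e-04  3.e-04 -1.e+00] q [-0.308  0.236  1.878  0.     1.028  0.556] F [-0.04  0.73 -0.34] w 52.0
```

View pics/w5.png

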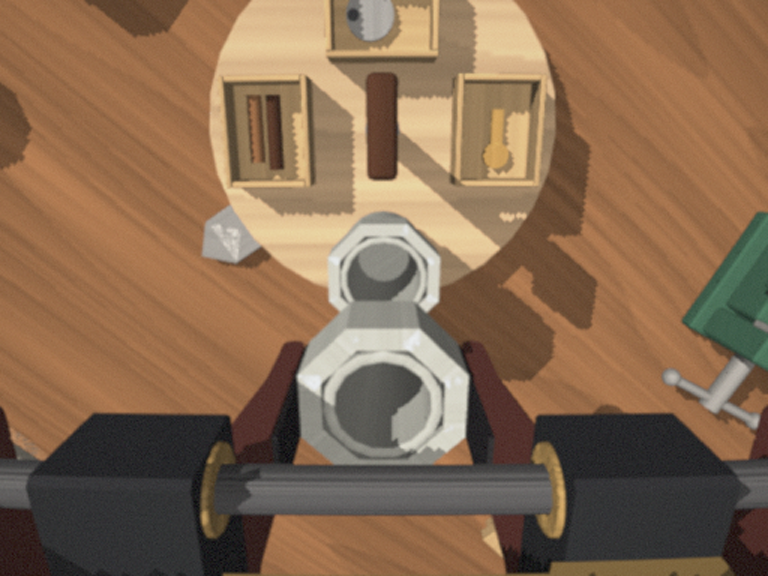

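The held small pot is lined up over the medium pot at (384,268) and level. Now I'll descend in stages.

Call:
servo_tool(moves="0 -0.0005 -0.04 0 0 0;0 -0.0005 -0.07 0 0 0;0 -0.0005 -0.085 0 0 0;0 -0.0005 -0.095 0 0 0;0 -0.0005 -0.105 0 0 0;0 -0.0005 -0.112 0 0 0;0 -0.0005 -0.114 0 0 0;0 -0.0005 -0.114 0 0 0")

```text
t: 16.75
ee_pos: [486.3, -143.8, 138.8]
orientation: [-0.666, 1.812, -1.813]
ft_force: [0.4, -0.6, -0.6]
width: 51.8
```

```bash
python3 st.py
```

```text
t 16.75 [ 486.32 -143.81  138.84] jaw -49.61 down [ 3.e-04 -1.e-04 -1.e+00] q [-0.311  0.406  1.959  0.     0.776  0.555] F [ 0.36 -0.64 -0.58] w 51.8
```

Call:
servo_tool(moves="0 0.0003 -0.003 0 0 0;0 0.0003 -0.005 0 0 0;0 0.0003 -0.007 0 0 0;0 0.0003 -0.008 0 0 0;0 0.0003 -0.008 0 0 0")

```text
t: 17.38
ee_pos: [486.4, -143.6, 131.4]
orientation: [-0.667, 1.811, -1.813]
ft_force: [-2.3, 1.7, 7.9]
width: 51.7
```

```bash
python3 st.py
```

```text
t 17.38 [ 486.4  -143.62  131.41] jaw -49.58 down [ 5.e-04 -4.e-04 -1.e+00] q [-0.31   0.419  1.963 -0.     0.76   0.555] F [-2.29  1.69  7.88] w 51.7
```

Contact at about the seated height. Release, rise, and move to an outboard viewing position.

Call:
servo_tool(moves="0 0 0 0 0 0;0 0 0 0 0 0;0 0 0 0 0 0;0 0 0 0 0 0;0 0 0 0 0 0;0 0 0 0 0 0;0 0 0.01 0 0 0;0 0 0.03 0 0 0", hand=0)

```text
t: 18.38
ee_pos: [484.7, -143.0, 160.2]
orientation: [-0.67, 1.816, -1.811]
ft_force: [-0.4, 0.3, -0.2]
width: 87.7
```

Call:
servo_tool(moves="0 0 0.05 0 0 0;0 0 0.11 0 0 0;-0.02 -0.02 0.13 0 0 0;-0.04 -0.035 0.13 0 0 0;-0.04 -0.035 0.13 0 0 0;-0.04 -0.035 0.13 0 0 0")

```text
t: 19.12
ee_pos: [446.1, -178.1, 290.5]
orientation: [-0.667, 1.813, -1.812]
ft_force: [-0.7, -0.1, 0.5]
width: 88.2
```

```bash
python3 st.py
python3 - <<'E'
from octf import *
im=grab('wrist');save(im,'w6.png',s=1.5);pickle.dump(im,open('w6.pkl','wb'))
k,d=K(im)
p=np.linalg.inv(im['T'])@[486.7,-142.8,138,1];uv=cv2.projectPoints(np.array([[p[0],-p[1],-p[2]]]),np.zeros(3),np.zeros(3),k,d)[0].ravel();print(uv)
c,a,w0,w1,zz,m=octa(im,uv,138,28);print(c.round(1),a,w0,w1,zz)
P=cloud(im)[cv2.erode(m,np.ones((2,2)))>0];P=P[abs(P[:,2]-np.median(P[:,2]))<5]
print('tilt',np.linalg.lstsq(np.c_[P[:,:2]-c,np.ones(len(P))],P[:,2],rcond=None)[0])
C=cloud(im);m=((abs(C[...,2]-170)<5)&(np.hypot(C[...,0]-550,C[...,1]+88)<50)).astype(np.uint8)
ys,xs=np.nonzero(m);Q=onplane(im,np.c_[xs,ys],170)[:,:2].astype(np.float32);print('bar',len(Q),cv2.minAreaRect(Q),np.median(C[m>0][:,2]))
v=np.linalg.eigh(np.cov(Q.T))[1][:,1];print('axis deg',np.degrees(np.arctan2(*v[::-1])),Q.mean(0))
E
```

```text
t 19.12 [ 446.1  -178.13  290.51] jaw -49.63 down [-6.e-04  4.e-04 -1.e+00] q [-0.405  0.148  1.892  0.     1.103  0.461] F [-0.7  -0.13  0.52] w 88.2
[254.13484166 123.16019079]
[ 480.  -132.2] 40.5 51.41022042483344 55.23150247163071 138.39901771569413
tilt [ 4.45773009e-03 -1.64839292e-03  1.38395842e+02]
bar 783 ((543.818359375, -91.78755187988281), (29.959842681884766, 13.341714859008789), 34.15821075439453) 170.1039046138656
axis deg -146.42309816833642 [544.03186  -91.739395]
```

View pics/w6.png

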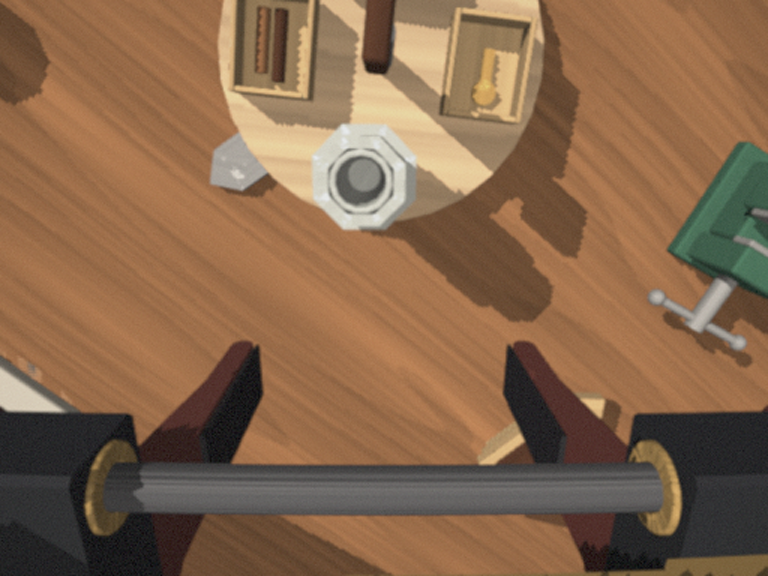

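The nest is seated: rim at 138.4 mm (138 expected) and level. Letting go nudged the carousel about 8° clockwise, which is harmless since it is still well away from the pointer. Bar, disc and pointer need remeasuring from a better view, so I'll move inward over the grip, staying high.

Call:
servo_tool(moves="0.05 0.04 0.03 0 0 0;0.09 0.08 0.03 0 0 0;0.09 0.08 0.03 0 0 -8;0.09 0.08 0.03 0 0 -8;0.09 0.08 0.03 0 0 -8")

```text
t: 19.8
ee_pos: [535.9, -98.4, 320.2]
orientation: [-0.555, 1.9, -1.899]
ft_force: [-0.3, -0.6, -0.2]
width: 87.6
```

```bash
python3 st.py
python3 - <<'E'
from octf import *
im5=pickle.load(open('w5.pkl','rb'))
im=grab('wrist');save(im,'w7.png',s=1.5);pickle.dump(im,open('w7.pkl','wb'))
t=grab('top');pickle.dump(t,open('t7.pkl','wb'));save(t,'t7.png',(200,120,360,260),4)
for i in (im5,im):
    C=cloud(i);m=((abs(C[...,2]-170)<5)&(np.hypot(C[...,0]-550,C[...,1]+88)<50)).astype(np.uint8)
    ys,xs=np.nonzero(m);Q=onplane(i,np.c_[xs,ys],170)[:,:2].astype(np.float32);print('bar',len(Q),cv2.minAreaRect(Q))
    v=np.linalg.eigh(np.cov(Q.T))[1][:,1];print('axis deg',np.degrees(np.arctan2(*v[::-1])),Q.mean(0))
E
```

```text
t 19.8 [535.85 -98.38 320.18] jaw -57.46 down [-1.1e-03  2.0e-04 -1.0e+00] q [-0.203  0.22   1.729 -0.     1.194  0.8  ] F [-0.3  -0.59 -0.17] w 87.6
bar 1466 ((550.53125, -86.90895080566406), (45.26591873168945, 13.389278411865234), 40.47658920288086)
axis deg -139.58815595626015 [550.90643 -86.78412]
bar 754 ((551.0101318359375, -86.17607879638672), (45.08226013183594, 13.538566589355469), 32.80634689331055)
axis deg -146.10016124280082 [551.3796  -86.12554]
```

View pics/w7.png

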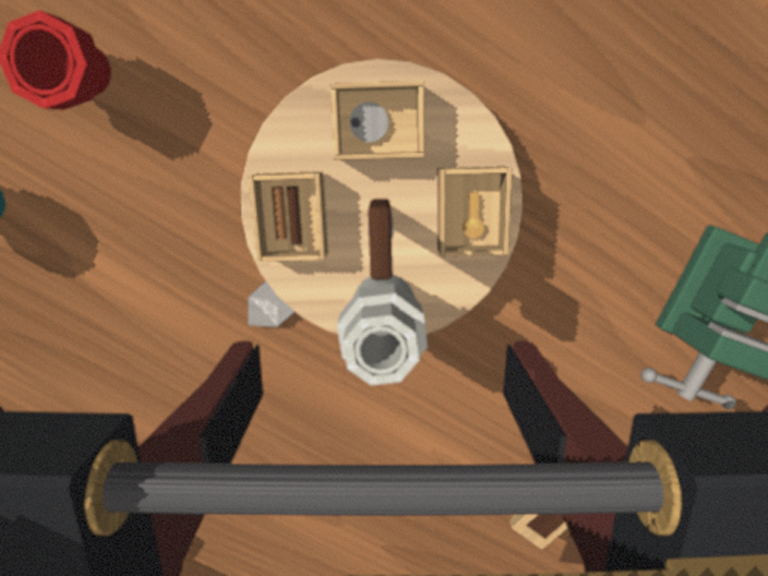

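View pics/t7.png

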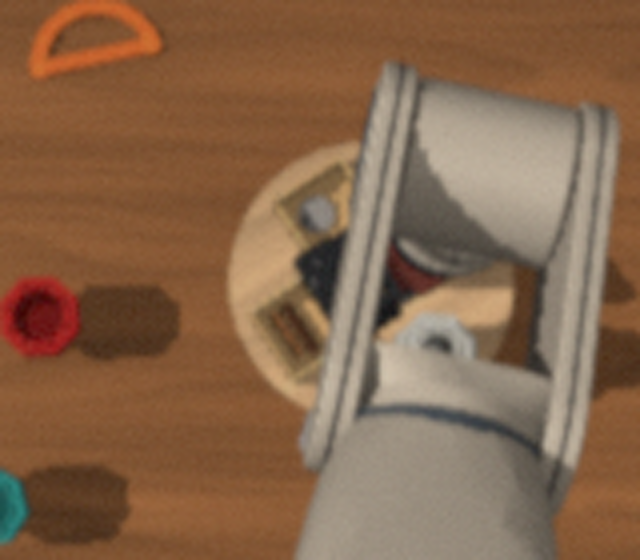

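Run:
```python
from h import *
ax=np.array([550.8,-86.6])
for n in ['top0','w1','w2','w3','w5','w6','w7','scene0']:
    im=pickle.load(open(n+'.pkl','rb'));C=cloud(im)
    hsv=cv2.cvtColor(im['pixels'],cv2.COLOR_RGB2HSV)
    d=C[...,:2]-ax;r=np.hypot(d[...,0],d[...,1]);a=np.degrees(np.arctan2(d[...,1],d[...,0]))%360
    m=((r>128)&(r<182)&(abs(a-163)<20)&(hsv[...,1]<75)&(C[...,2]<22)&(C[...,2]>1)&(im['depth']>0)).astype(np.uint8)
    k,l,s,_=cv2.connectedComponentsWithStats(m)
    if k<2: continue
    m=l==1+s[1:,4].argmax();ys,xs=np.nonzero(m);P=onplane(im,np.c_[xs,ys],10)[:,:2]-ax
    th=np.degrees(np.arctan2(P[:,1],P[:,0]))%360
    R_=np.hypot(*P.T)
    # iterate: midline from lateral extents for r in sides band
    phi=np.radians(np.median(th))
    for _ in range(5):
        u=P@[np.cos(phi),np.sin(phi)];v=P@[-np.sin(phi),np.cos(phi)]
        b=(u>132)&(u<150)
        mid=(np.percentile(v[b],2)+np.percentile(v[b],98))/2 if b.sum()>20 else 0
        phi+=mid/141
    print(n,m.sum(),'tip r',R_.max().round(1),'mean',th.mean().round(1),'tip ang',th[R_.argmax()].round(1),'mid',np.degrees(phi).round(2),'width',np.ptp(v[b]).round(1) if b.sum() else None)
```

```text
top0 109 tip r 168.6 mean 163.9 tip ang 163.4 mid 163.78 width 41.1
w1 772 tip r 173.5 mean 161.6 tip ang 161.7 mid 161.6 width 45.8
w2 1210 tip r 172.4 mean 163.8 tip ang 163.4 mid 163.89 width 41.3
w3 1161 tip r 172.1 mean 163.8 tip ang 163.3 mid 163.89 width 41.5
w5 959 tip r 171.9 mean 163.7 tip ang 163.7 mid 163.71 width 40.4
w6 918 tip r 172.3 mean 163.7 tip ang 163.7 mid 163.74 width 40.9
w7 594 tip r 171.8 mean 163.6 tip ang 163.1 mid 163.54 width 40.5
scene0 110 tip r 173.1 mean 163.8 tip ang 164.8 mid 163.88 width 44.0
```

The axis is at (550.8, −86.6), the pointer at 163.8°, and the bar/pots at about −147° (213°), so a clockwise turn of about 49° is needed. I'll descend onto the grip.

Call:
servo_tool(moves="0.015 0.0118 -0.04 0 0 0.4;0.015 0.0118 -0.09 0 0 0.4;0.015 0.0118 -0.12 0 0 0.4;0.015 0.0118 -0.12 0 0 0.4;0.015 0.0118 -0.12 0 0 0.4")

```text
t: 20.52
ee_pos: [551.9, -87.1, 202.0]
orientation: [-0.556, 1.896, -1.897]
ft_force: [0.5, 0.6, 0.7]
width: 87.8
```

```bash
python3 st.py
```

```text
t 20.52 [551.88 -87.11 201.95] jaw -57.22 down [ 1.7e-03 -3.0e-04 -1.0e+00] q [-0.178  0.377  1.81   0.     0.953  0.821] F [0.51 0.65 0.69] w 87.8
```

Call:
servo_tool(moves="-0.0006 0.0003 -0.025 0 0 0;-0.0006 0.0003 -0.045 0 0 0;-0.0006 0.0003 -0.052 0 0 0;-0.0006 0.0003 -0.052 0 0 0;-0.0006 0.0003 -0.052 0 0 0")

```text
t: 21.15
ee_pos: [551.4, -86.5, 149.9]
orientation: [-0.556, 1.895, -1.897]
ft_force: [0.1, 0.2, -0.2]
width: 87.6
```

Call:
servo_tool(moves="0 0 0 0 0 0;0 0 0 0 0 0;0 0 0 0 0 0;0 0 0 0 0 0;0 0 0 0 0 0;0 0 0 0 0 0;0 0 0 0 0 0;0 0 0 0 0 0", hand=255)

```text
t: 22.15
ee_pos: [550.8, -86.8, 148.7]
orientation: [-0.558, 1.895, -1.897]
ft_force: [0.1, -4.6, -0.9]
width: 13.6
```

Call:
servo_tool(moves="0 0 0 0 0 0;0 0 0 0 0 0;0 0 0 0 0 0;0 0 0 0 0 0;0 0 0 0 0 0;0 0 0 0 0 0")

```text
t: 22.9
ee_pos: [550.8, -86.8, 148.7]
orientation: [-0.558, 1.896, -1.897]
ft_force: [1.7, -4.1, -1.6]
width: 13.9
```

```bash
python3 st.py
```

```text
t 22.9 [550.78 -86.82 148.67] jaw -57.22 down [ 4.e-04 -6.e-04 -1.e+00] q [-1.770e-01  4.520e-01  1.844e+00 -1.000e-03  8.450e-01  8.220e-01] F [ 1.67 -4.12 -1.62] w 13.9
```

Gripped at 13.9 mm, which matches the bar thickness. Now I'll turn clockwise gently.

Call:
servo_tool(moves="0 0 0 0 0 -2;0 0 0 0 0 -5;0 0 0 0 0 -8;0 0 0 0 0 -12;0 0 0 0 0 -16;0 0 0 0 0 -20;0 0 0 0 0 -24;0 0 0 0 0 -28")

```text
t: 23.9
ee_pos: [550.8, -87.0, 148.7]
orientation: [-0.088, 2.179, -2.181]
ft_force: [1.9, -5.9, -3.1]
width: 13.8
```

Call:
servo_tool(moves="0 0 0 0 0 -4;0 0 0 0 0 -8;0 0 0 0 0 -12;0 0 0 0 0 -15;0 0 0 0 0 -18;0 0 0 0 0 -20;0 0 0 0 0 -21;0 0 0 0 0 -21")

```text
t: 24.9
ee_pos: [550.8, -87.1, 148.6]
orientation: [-0.296, -2.069, 2.071]
ft_force: [1.4, -7.1, -2.7]
width: 13.7
```

```bash
python3 st.py
python3 - <<'E'
from octf import *
for n in ('wrist','scene','top'):
    im=grab(n);pickle.dump(im,open(n[0]+'8.pkl','wb'));save(im,n[0]+'8.png',(170,90,340,230) if n=='scene' else None,4 if n=='scene' else 1.5)
E
```

```text
t 24.9 [550.78 -87.05 148.65] jaw -106.23 down [ 4.e-04 -9.e-04 -1.e+00] q [-1.780e-01  4.520e-01  1.844e+00 -1.000e-03  8.450e-01  1.677e+00] F [ 1.41 -7.08 -2.7 ] w 13.7
```

View pics/w8.png

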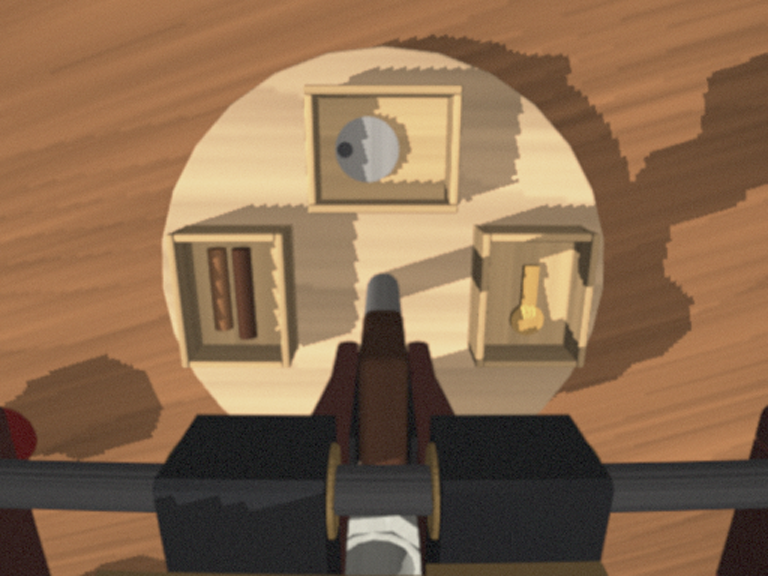

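View pics/s8.png

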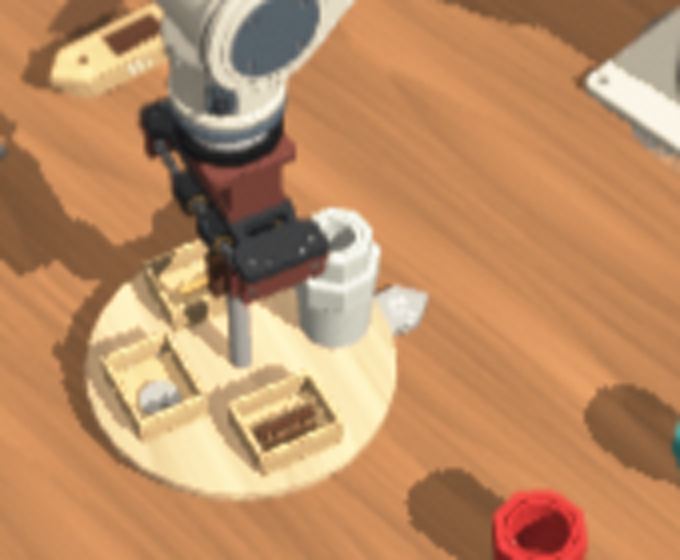

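View pics/t8.png

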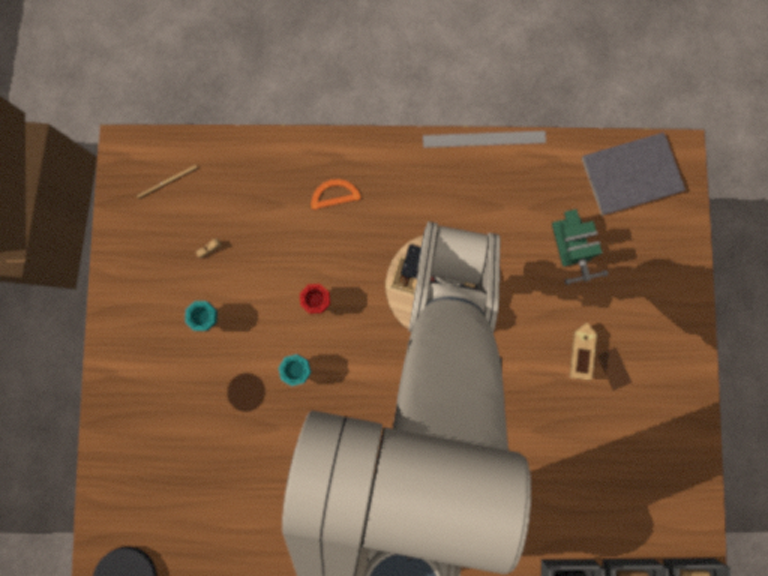

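The wrist view shows bar and trays symmetric about the tool, with the back tray centred at (383,150) and the bar at (384,370), so there was no slip. The scene view shows the nest upright at the pointer. I'll run a numeric check from the scene camera.

Call:
servo_tool(moves="0 0 0 0 0 0;0 0 0 0 0 0;0 0 0 0 0 0;0 0 0 0 0 0")

```text
t: 25.55
ee_pos: [550.8, -87.1, 148.7]
orientation: [-0.296, -2.069, 2.071]
ft_force: [1.8, -6.1, -2.9]
width: 14.0
```

```bash
python3 st.py
python3 - <<'E'
from h import *
im=grab('scene');C=cloud(im);ax=np.array([550.8,-86.6]);print('expected',ax+85*np.array([np.cos(np.radians(163.8)),np.sin(np.radians(163.8))]))
hsv=cv2.cvtColor(im['pixels'],cv2.COLOR_RGB2HSV)
for z,r in ((138,40),(112,45)):
    m=(abs(C[...,2]-z)<3)&(np.hypot(C[...,0]-469,C[...,1]+63)<r)&(hsv[...,1]<60)
    P=C[m];print(z,m.sum(),cv2.minEnclosingCircle(P[:,:2].astype(np.float32)),np.median(P[:,2]))
# tray centres: wall tops at z54
w=pickle.load(open('w8.pkl','rb'));C=cloud(w)
for nm,ang in (('back',-16.2),('q1',73.8),('q3',-106.2)):
    c=ax+85*np.array([np.cos(np.radians(ang)),np.sin(np.radians(ang))])
    m=(abs(C[...,2]-54)<3)&(np.hypot(C[...,0]-c[0],C[...,1]-c[1])<50)
    Q=C[m][:,:2].astype(np.float32)
    if len(Q)>20:
        r=cv2.minAreaRect(Q);d=np.array(r[0])-ax;print(nm,ang,len(Q),r,'angle',np.degrees(np.arctan2(d[1],d[0])))
E
```

```text
t 25.55 [550.78 -87.1  148.68] jaw -106.23 down [ 5.e-04 -9.e-04 -1.e+00] q [-1.780e-01  4.520e-01  1.844e+00 -1.000e-03  8.450e-01  1.677e+00] F [ 1.83 -6.11 -2.94] w 14.0
expected [469.17503672 -62.88575599]
138 75 ((466.7542419433594, -57.75841522216797), 27.9539794921875) 138.86864700124306
112 54 ((472.15704345703125, -52.9405517578125), 32.70557403564453) 112.79141030152732
back -16.2 2103 ((622.6266479492188, -107.91201782226562), (71.96343994140625, 57.24811553955078), 73.874267578125) angle -16.526393603776423
q1 73.8 1896 ((572.7041625976562, -12.519729614257812), (58.543235778808594, 72.22350311279297), 74.1120834350586) angle 73.5280284190959
q3 -106.2 1842 ((529.143798828125, -161.65753173828125), (58.52598571777344, 72.19672393798828), 73.99891662597656) angle -106.09433289778616
```

```bash
python3 -c "
from workcell import ctrl
print(ctrl.close_job())"
```

```text
the job is handed in; nothing more can be done
None
```

I nested the medium pot in the large one, then the small pot in the medium one. I then turned the carousel about 49° clockwise by its centre grip to the pointer and handed in at about 25.6 s, still gripping.

**Seating:** after release the medium rim was at 112.3 mm (112 expected) and centred within 1 mm. The small rim was at 138.4 mm (138 expected) and level. The scene camera at the end still read 112.8 and 138.9 mm, within its earlier bias.

**Carousel:** the three tray centres came out within about 0.3° of where they belong with the pots at the pointer. The grip opening was 14.0 mm on the 14 mm bar, and the arm was still. Grip force on the bar was not measured directly.

**Unplanned or disagreeing:**
- Opening the fingers on the small pot nudged the carousel about 7° clockwise. It was still roughly 0.86 rad from the pointer, so I remeasured and carried on.
- In the last scene picture the gripper partly hid the pots. The small pot's rim centre read about 5 mm from where it should be, and the medium's about 10 mm. I put this down to the hidden edges and that camera's few-mm bias, because the rim heights and trays agreed.

The boat hull, protractor, whistle and the coloured look-alikes were not touched, and the final top view shows them where they started.

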